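# Load the stirrers with a dilution series

## Task

The four squat jars with coloured caps are a dilution series, from weakest to strongest yellow, green, blue, red: starting with the weakest and keeping that order, stand each jar upright on the middle of the white plate of the stirrer whose ring has the colour of its cap. Set each one down gently, do not let it drop. Leave the black-capped spare jar and the slim red-capped vial standing where they are.

Things in the scene. Friction and masses are not known exactly. Their poses are not given: they have to be found in the camera images.
- jar_yellow_c (a point): Squat amber glass sample jar with a yellow screw cap: an upright cylinder 44 mm in diameter, 55 mm tall (the cap is the top 15 mm, same diameter), about 140 g. The point is its centre, 27.5 mm above its underside; z is its own axis, up.
- jar_green_c (a point): Squat amber glass sample jar with a green screw cap: an upright cylinder 44 mm in diameter, 55 mm tall (the cap is the top 15 mm, same diameter), about 140 g. The point is its centre, 27.5 mm above its underside; z is its own axis, up.
- jar_blue_c (a point): Squat amber glass sample jar with a blue screw cap: an upright cylinder 44 mm in diameter, 55 mm tall (the cap is the top 15 mm, same diameter), about 140 g. The point is its centre, 27.5 mm above its underside; z is its own axis, up.
- jar_red_c (a point): Squat amber glass sample jar with a red screw cap: an upright cylinder 44 mm in diameter, 55 mm tall (the cap is the top 15 mm, same diameter), about 140 g. The point is its centre, 27.5 mm above its underside; z is its own axis, up.
- stirrer_yellow_plate (a point): Magnetic stirrer with a yellow ring: a flat round grey unit fixed to the bench, 92 mm in diameter, 25 mm tall, with a small black control tab (16 mm high) on one side reaching 58 mm from the axis. On its flat top a round white plate, 60 mm in diameter, lies inside the yellow ring (87 mm outer diameter). The point is the middle of the plate, on its top surface; z up, the tab lies towards -x of this frame.
- stirrer_green_plate (a point): Magnetic stirrer with a green ring: a flat round grey unit fixed to the bench, 92 mm in diameter, 25 mm tall, with a small black control tab (16 mm high) on one side reaching 58 mm from the axis. On its flat top a round white plate, 60 mm in diameter, lies inside the green ring (87 mm outer diameter). The point is the middle of the plate, on its top surface; z up, the tab lies towards -x of this frame.
- stirrer_blue_plate (a point): Magnetic stirrer with a blue ring: a flat round grey unit fixed to the bench, 92 mm in diameter, 25 mm tall, with a small black control tab (16 mm high) on one side reaching 58 mm from the axis. On its flat top a round white plate, 60 mm in diameter, lies inside the blue ring (87 mm outer diameter). The point is the middle of the plate, on its top surface; z up, the tab lies towards -x of this frame.
- stirrer_red_plate (a point): Magnetic stirrer with a red ring: a flat round grey unit fixed to the bench, 92 mm in diameter, 25 mm tall, with a small black control tab (16 mm high) on one side reaching 58 mm from the axis. On its flat top a round white plate, 60 mm in diameter, lies inside the red ring (87 mm outer diameter). The point is the middle of the plate, on its top surface; z up, the tab lies towards -x of this frame.
- jar_spare_c (a point): Spare jar of the same shape and size as the sample jars, but with a black cap; it stays where it is. The point is its centre, 27.5 mm above its underside.
- vial_c (a point): Slim clear glass vial with a red cap, 24 mm in diameter and 68 mm tall, light and easily toppled; not one of the jars, it stays where it is. The point is its centre, 34 mm above its underside. Apart from the listed things only two grey weighing boats, 42 mm square and 8 mm high, lie between them; all other equipment stands round the edges of the bench.

How it is judged:
By the outcome, as a careful person would: the job done as asked, in the order asked, and still so for the second after the job is handed in, with the robot touching nothing.
It also fails if it takes over 112 s, if anything falls off the work surface, if the arm or the gripper's body presses on something with over 40 N, if the wrist force passes 120 N, or if a joint passes its speed limit or range.

## Robot

A 6-joint arm with a two-finger parallel gripper is mounted at the origin on the work surface. World frame = base frame: x ahead of the robot, y to its left, z up, the work surface at z = 0. Lengths are in m, angles in rad, forces in N, time in s.
With the tool pointing down it reaches from about 0.2 to 0.875 m from the base axis. Payload 3.4 kg.
Tool frame: the origin (TCP) lies at the very end of the fingers, on their centre line; the grasp point (between the pads) lies ctrl.grip_point_offset behind it (ctrl.grip_point_offset is the distance from the TCP to the grasp point, in m); z points along the fingers, y is the line along which they close (so a half turn about z gives the same grasp; the last joint's range is limited). The gripper opens to 94 mm and grips with 3 to 60 N. Pads are 16 mm wide; open, the fingers measure 119 mm over their backs; the gripper's body (75 mm by 177 mm) begins 78 mm behind the grasp point.
Start: joints at [-1.306, 0.276, 1.505, -0, 1.361, -0.121], TCP at [0.216, -0.533, 0.205] pointing down, gripper open.
Joint ranges: [-2.89, 2.89], [-0.75, 2.08], [0.22, 2.7], [-1.18, 4.32], [0.11, 2.71], [-2.7, 2.7]. Speed limits (rad/s): [2.57, 2.57, 3.14, 3.14, 3.14, 3.14].

## Interface

Orientations are given as a unit quaternion [w, x, y, z].
In Python, from workcell import ctrl gives the robot as it stands. The module is installed in compiled form; this text tells all that it offers. Calls block until the motion is done:
- ctrl.reach(position, orientation): joint-space move of the TCP to a pose.
- ctrl.move_straight(position, rate=0.15, attitude=None): straight line of the TCP; attitude=None keeps the orientation; rate is the mean speed in m/s.
- ctrl.set_joints(angles): joint-space move.
- ctrl.move_gripper(opening, squeeze=None): finger opening in m; squeeze is the grip in N (None keeps the last); returns when the fingers have stopped.
- ctrl.hold(seconds).
- ctrl.inverse_kinematics(position, orientation): joint angles nearest the present ones, or None.
- ctrl.camera(name): name is "scene" or "top" or "wrist"; returns (picture, depth): 400x640x3 uint8, red, green, blue; 400x640 float32, m along the optical axis (not along the pixel's ray), 0 where there is no reading.
- ctrl.camera_model(name): a dict with "fx", "fy", "cx", "cy" (pixels), "k1" (the pictures are not rectified: a ray, as slopes to the right and down, at radius r is drawn at 1 + k1 r^2 times it, then the intrinsics apply), "T" (4x4, takes a point from camera to world coordinates); the wrist camera has in their place "T_tool_cam" (4x4, takes a point from camera to tool coordinates, whose origin is the TCP and whose axes are the flange's). Camera axes: x right, y down, z forward; pixel columns grow to the right and rows downward; lengths in m; the calibration is good to about 2 mm. A picture is of the moment at which its call begins: read the wrist's pose just before it. camera_model takes no time and is no camera call.
A pose or a line that the arm cannot do raises ctrl.Unreachable and nothing moves.
- ctrl.close_job(): hands the job in; it is judged then, once.
Readings, each from a call of its own:
- ctrl.get_t(): time.
- ctrl.get_joints(): joint angles.
- ctrl.get_joint_vel(): joint speeds.
- ctrl.get_effort(): joint torques, N m.
- ctrl.get_eef_pos(): TCP position.
- ctrl.get_tool_rot(): TCP orientation.
- ctrl.get_force(): force on the tool from outside, world axes, zero at the start.
- ctrl.get_wrist_torque(): the same for the moment, N m.
- ctrl.get_gripper_width(): finger opening in m.
- ctrl.get_grasp_force(): force on a finger pad.
Only numpy, scipy, OpenCV 4.12 (cv2) and the standard library are available. Lean on these libraries where they do the work, as an engineer would, in place of code of your own. Each camera call takes 0.05 s, during which the arm holds its last target. There are 200 camera calls.

## Working session

There is one attempt and no reset: what is moved stays moved. The work goes in short steps, each a Python script; the robot and the scene stay as the last script left them, time stands still between calls to the robot, and variables do not carry over. Pictures are saved under pics/ and viewed, at most 14 in all, crops included, and the job is handed in when it is done.

```bash
mkdir -p pics; python3 - <<'E'
from workcell import ctrl
import cv2,numpy as np
for n in("top","scene"):
    p,d=ctrl.camera(n); cv2.imwrite(f"pics/{n}0.png",p[...,::-1]); np.savez(f"{n}0.npz",p=p,d=d)
    m=ctrl.camera_model(n); print({k:np.round(v,4).tolist() for k,v in m.items() if not isinstance(v,str)})
print(ctrl.camera_model("wrist"),ctrl.grip_point_offset,ctrl.get_tool_rot(),ctrl.get_t())
E
```

```text
{'fx': 446.9833, 'fy': 446.9833, 'cx': 321.7147, 'cy': 201.541, 'k1': -0.0083, 'T': [[0.0244, -0.9986, 0.0471, 0.4545], [-0.9996, -0.0249, -0.0093, 0.0246], [0.0104, -0.0469, -0.9988, 1.2799], [0.0, 0.0, 0.0, 1.0]]}
{'fx': 367.6422, 'fy': 367.6422, 'cx': 325.2901, 'cy': 201.3427, 'k1': -0.0853, 'T': [[0.0352, 0.5504, -0.8341, 1.2814], [0.9993, -0.0115, 0.0345, -0.0288], [0.0094, -0.8348, -0.5505, 0.5509], [0.0, 0.0, 0.0, 1.0]]}
{'fx': 318.21762588288476, 'fy': 318.21762588288476, 'cx': 320.38534916036605, 'cy': 195.80438604679716, 'k1': -0.01759273766401743, 'T_tool_cam': array([[ 2.54006519e-04, -9.69218564e-01, -2.46201769e-01,
         6.99681805e-02],
       [ 9.99999966e-01,  2.32181711e-04,  1.17674562e-04,
         5.20368609e-04],
       [-5.68888217e-05, -2.46201791e-01,  9.69218590e-01,
        -1.78926350e-01],
       [ 0.00000000e+00,  0.00000000e+00,  0.00000000e+00,
         1.00000000e+00]])} 0.0188 [-7.98637545e-04  9.81449716e-01  1.91718054e-01 -6.33417296e-05] 0.1
```

View pics/top0.png

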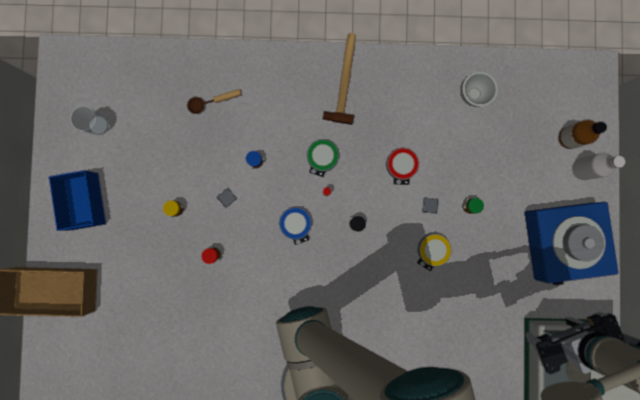

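View pics/scene0.png

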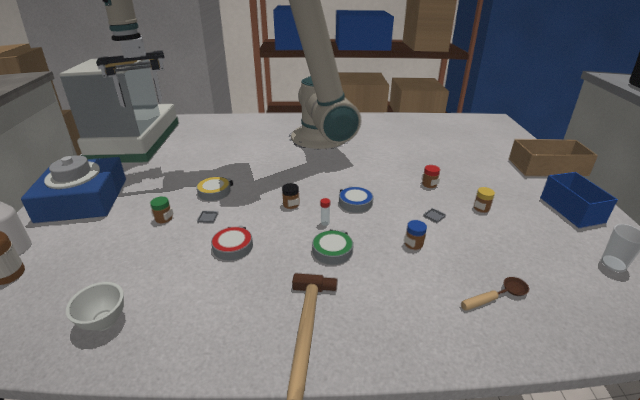

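Top view: jars are yellow (172,208), green (476,205), blue (254,159) and red (210,256). Stirrers are yellow (435,250), green (322,155), blue (295,224) and red (403,164). The vial is at (327,191) and the spare at (358,223). The scene view confirms the layout, with everything upright.

```bash
cat > h.py <<'E'
from workcell import ctrl
import cv2,numpy as np
from scipy.spatial.transform import Rotation as R
H={'yellow':(20,35),'green':(45,85),'blue':(100,125),'red':(172,8)}
def mask(p,c):
    h,s,v=cv2.split(cv2.cvtColor(p,cv2.COLOR_RGB2HSV)); a,b=H[c]
    m=((h>=a)&(h<=b)) if a<b else ((h>=a)|(h<=b))
    return (m&(s>140)&(v>70)).astype(np.uint8)
def ray(uv,m,T,z):
    K=np.array([[m['fx'],0,m['cx']],[0,m['fy'],m['cy']],[0,0,1]])
    q=cv2.undistortPoints(np.array(uv,float).reshape(-1,1,2),K,np.array([m['k1'],0,0,0,0.]))[:,0]
    d=np.c_[q,np.ones(len(q))]@T[:3,:3].T
    return T[:3,3]+d*((z-T[2,3])/d[:,2])[:,None]
def toolT():
    w,x,y,z=ctrl.get_tool_rot(); T=np.eye(4)
    T[:3,:3]=R.from_quat([x,y,z,w]).as_matrix(); T[:3,3]=ctrl.get_eef_pos(); return T
def look(cam="wrist"):
    m=ctrl.camera_model(cam); T=toolT()@m['T_tool_cam'] if cam=="wrist" else m['T']
    p,d=ctrl.camera(cam); return p,d,m,T
def circ(L,c,z,rad,near=None):
    """centre of the coloured circle of outer radius rad at height z: minimum enclosing circle of each blob, on that plane"""
    p,d,m,T=L; out=[]
    for k in cv2.findContours(mask(p,c),cv2.RETR_EXTERNAL,cv2.CHAIN_APPROX_NONE)[0]:
        if len(k)<10: continue
        w=ray(k[:,0],m,T,z)[:,:2].astype(np.float32)
        (x,y),r=cv2.minEnclosingCircle(w*1000)
        if near is not None and np.hypot(x/1000-near[0],y/1000-near[1])>.04: continue
        if abs(r/1000-rad)<.008: out.append((x/1000,y/1000,r/1000,len(k)))
    return out
E
python3 - <<'E'
from h import *
import workcell
z=np.load('top0.npz'); L=(z['p'],z['d'],ctrl.camera_model("top"),ctrl.camera_model("top")['T'])
for c in H:
    print(c,'jar',np.round(circ(L,c,.055,.022),4).tolist(),'ring',np.round(circ(L,c,.025,.0435),4).tolist())
print(ray([[358,223],[327,191],[228,197],[431,205],[203,256]],L[2],L[3],.05).round(3))
E
```

```text
yellow jar [[0.4849, 0.4257, 0.0218, 43.0]] ring [[0.3865, -0.3083, 0.0433, 85.0]]
green jar [[0.5129, -0.4104, 0.0202, 38.0]] ring [[0.6464, 0.0142, 0.0419, 81.0]]
blue jar [[0.6263, 0.2046, 0.0209, 41.0]] ring [[0.4521, 0.086, 0.0429, 84.0]]
red jar [[0.358, 0.3162, 0.0216, 43.0]] ring [[0.6284, -0.2131, 0.0429, 82.0]]
[[ 0.456 -0.088  0.05 ]
 [ 0.542 -0.001  0.05 ]
 [ 0.519  0.271  0.05 ]
 [ 0.51  -0.289  0.05 ]
 [ 0.355  0.334  0.05 ]]
```

```bash
cat >> h.py <<'E'
Q=[0,1,0,0]
JAR={'yellow':(.4849,.4257),'green':(.5129,-.4104),'blue':(.6263,.2046),'red':(.358,.3162)}
RING={'yellow':(.3865,-.3083),'green':(.6464,.0142),'blue':(.4521,.086),'red':(.6284,-.2131)}
def survey():
    L=look()
    for c in H:
        print(c,'jar',np.round(circ(L,c,.055,.022,JAR[c]),4).tolist(),'ring',np.round(circ(L,c,.025,.0435,RING[c]),4).tolist())
    return L
E
python3 - <<'E'
from h import *
t=ctrl.get_t()
x,y=RING['yellow']; ctrl.reach([x,y,.22],Q); print(ctrl.get_t()-t,ctrl.get_eef_pos()); survey()
x,y=JAR['yellow']; ctrl.reach([x,y,.22],Q); print(ctrl.get_t()-t,ctrl.get_eef_pos(),ctrl.get_joints()); L=survey()
cv2.imwrite('pics/w1.png',L[0][...,::-1])
E
```

```text
1.0917 [ 0.38633503 -0.30894484  0.21995705]
yellow jar [] ring [[0.3867, -0.309, 0.0431, 200.0]]
green jar [[0.513, -0.4123, 0.0205, 117.0]] ring []
blue jar [] ring [[0.4466, 0.0644, 0.0359, 125.0]]
red jar [] ring []
3.7582999999999998 [0.48555598 0.42479305 0.22005423] [ 6.11229806e-01  3.75707632e-01  1.31950092e+00 -4.31728226e-04
  1.44634758e+00  2.18345992e+00]
yellow jar [[0.4869, 0.4269, 0.0222, 110.0]] ring []
green jar [] ring []
blue jar [[0.6266, 0.2092, 0.0243, 133.0]] ring [[0.4521, 0.0863, 0.043, 188.0]]
red jar [[0.3618, 0.318, 0.0251, 95.0]] ring []
```

View pics/w1.png

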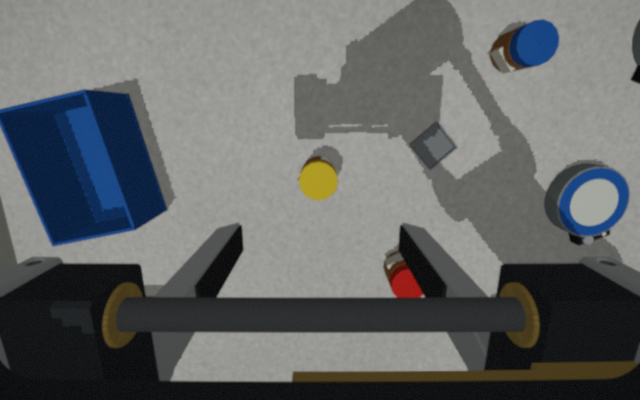

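The wrist view shows the yellow cap centred at (318,180) between the open fingers, and agrees with the top view to about 2 mm. Starting with yellow.

```bash
cat >> h.py <<'E'
def jar(c,pos=None):
    t=ctrl.get_t(); zg=.016
    if pos is None:
        x,y=JAR[c]; ctrl.reach([x,y,.22],Q); o=circ(look(),c,.055,.022,JAR[c]); print('seen',o)
        pos=o[0][:2]
    x,y=pos
    assert np.hypot(x-JAR[c][0],y-JAR[c][1])<.005
    ctrl.move_gripper(.09); ctrl.move_straight([x,y,.09],.25,Q); ctrl.move_straight([x,y,zg],.12)
    ctrl.move_gripper(.03,20); print('grip',ctrl.get_gripper_width(),ctrl.get_grasp_force())
    zg=ctrl.get_eef_pos()[2]
    ctrl.move_straight([x,y,.06],.12); ctrl.move_straight([x,y,.2],.3); w=ctrl.get_gripper_width(); print('lifted',w)
    assert .04<w<.048
    x,y=RING[c]; ctrl.reach([x,y,.2],Q); ctrl.move_straight([x,y,.08],.2); ctrl.move_straight([x,y,zg+.025+.002],.05)
    ctrl.hold(.2); f0=ctrl.get_force()[2]; z=zg+.027
    while z>zg+.021:
        z-=.0005; ctrl.move_straight([x,y,z],.02); f=ctrl.get_force()[2]
        if f-f0>1.5: break
    print('down',z-zg,ctrl.get_eef_pos(),f-f0)
    ctrl.hold(.1); ctrl.move_gripper(.066); ctrl.move_straight([x,y,.1],.12); ctrl.move_straight([x,y,.22],.3)
    print('placed',circ(look(),c,.08,.022,RING[c]),'t',ctrl.get_t()-t,ctrl.get_t())
E
python3 - <<'E'
from h import *
jar('yellow',(.4869,.4269))
L=look();cv2.imwrite('pics/w2.png',L[0][...,::-1])
E
```

```text
grip 0.04388421138033896 20.000039488077164
lifted 0.04371852513843639
down 0.024499999999999997 [ 0.38651734 -0.30830931  0.0409624 ] 6.33419314649843
placed [] t 11.2667 15.175
```

View pics/w2.png

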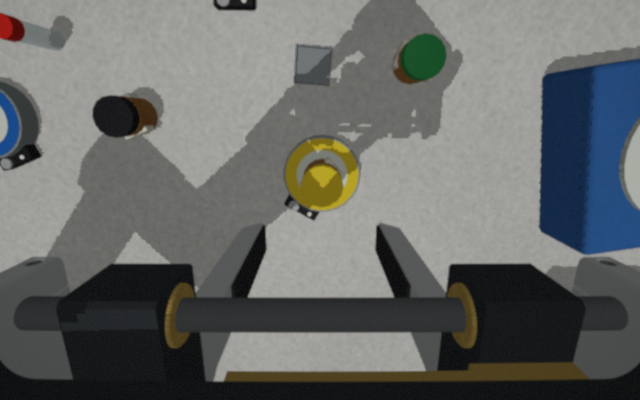

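The yellow jar stands upright in the middle of its ring (about (322,180)), and the spare and vial are untouched. Next green.

```bash
python3 - <<'E'
from h import *
jar('green')
L=look();cv2.imwrite('pics/w3.png',L[0][...,::-1])
E
```

```text
seen [(0.5145797119140625, -0.4126639099121094, 0.0211585693359375, 105)]
grip 0.04347634906203315 20.00018835067749
lifted 0.04390184021724166
down 0.024499999999999997 [0.64642736 0.01416506 0.04099306] 3.786204553374195
placed [] t 11.2917 26.5167
```

View pics/w3.png

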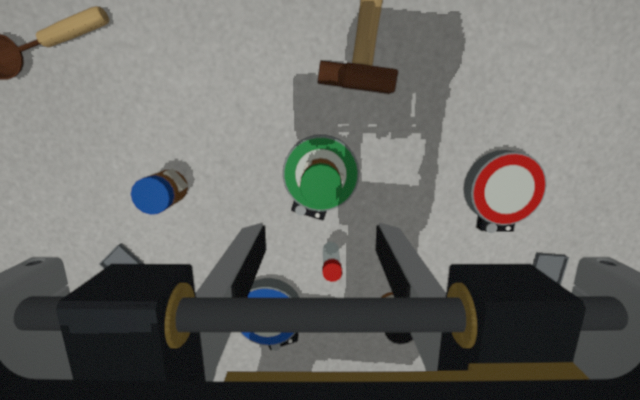

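The green jar stands on its plate at (321,182), and the vial still stands at (332,270). Next are blue and red, which run the same way, with a check at the end.

```bash
python3 - <<'E'
from h import *
jar('blue'); 
L=look();cv2.imwrite('pics/w4.png',L[0][...,::-1])
E
```

```text
seen [(0.6290199584960937, 0.20477824401855468, 0.02147800636291504, 105)]
grip 0.04371448498224551 20.00007390975952
lifted 0.04361991015005071
down 0.024499999999999994 [0.45212297 0.0859873  0.04096674] 5.389533170525883
placed [] t 10.608299999999996 37.175
```

View pics/w4.png

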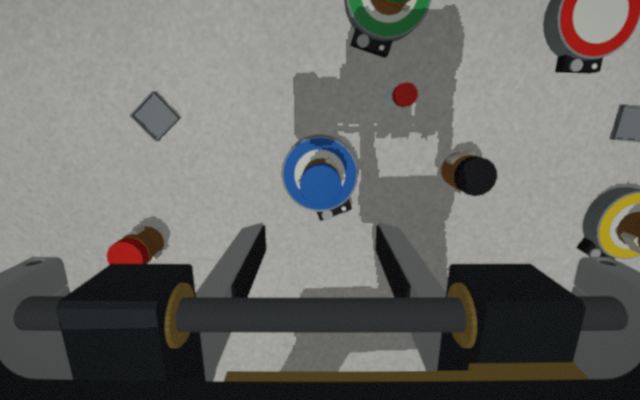

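The blue jar stands on its plate at (320,183), with the vial and spare undisturbed. Now red.

```bash
python3 - <<'E'
from h import *
jar('red')
ctrl.reach([.3,-.5,.25],Q)
p,d,m,T=look('top');cv2.imwrite('pics/top1.png',p[...,::-1])
# jar centres: depth points near the cap-top height 0.08
vv,uu=np.nonzero(d>0); g=ray(np.c_[uu,vv],m,T,0.)
D=d[vv,uu]; s=(D/((g-T[:3,3])@T[:3,2]))[:,None]; P=T[:3,3]+(g-T[:3,3])*s
for c,r in RING.items():
    k=(np.hypot(*(P[:,:2]-r).T)<.045)&(P[:,2]>.07); q=P[k]
    print(c,k.sum(),(q.mean(0)-[*r,0]).round(4))
print(ctrl.get_t())
E
```

```text
seen [(0.35877008056640625, 0.31670269775390625, 0.02200040817260742, 109)]
grip 0.04381339031355432 20.000054240226746
lifted 0.04340182408988375
down 0.0245 [ 0.62848039 -0.21311054  0.04103748] 4.123589889309426
placed [] t 12.066699999999997 49.2917
yellow 220 [-0.0016  0.0018  0.0804]
green 211 [-0.0024  0.0003  0.0803]
blue 208 [-0.0012  0.0003  0.0806]
red 213 [-0.0026  0.0015  0.0803]
50.95
```

View pics/top1.png

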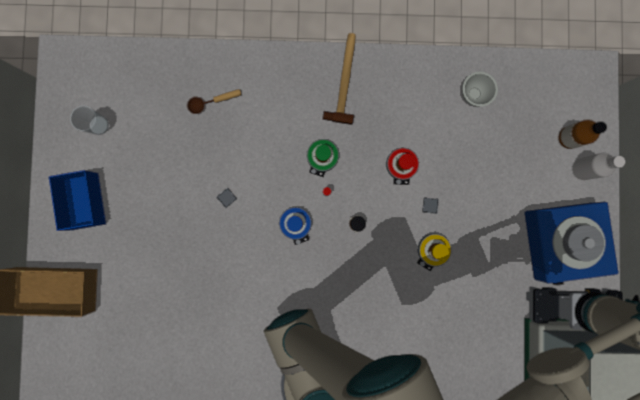

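The final top view shows all four jars upright on their matching plates, within about 3 mm of centre with tops at 80 mm. The vial (327,191) and spare (358,223) haven't moved, so I'm handing in.

```bash
python3 -c "
from workcell import ctrl
print(ctrl.get_force()); print(ctrl.close_job())"
```

```text
[ 0.53155906 -0.22020339 -0.19268047]
the job is handed in; nothing more can be done
None
```

The job is handed in: yellow, green, blue and red were placed in that order, each upright within about 3 mm of the middle of its matching plate, in about 51 s, with the spare jar and vial untouched.

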